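# Put the glaze tests with their pots and load the stencil jig

## Task

Take the two stacks of small tiles on the kiln bat apart: lay each glazed test tile flat and centred on the lid of the pot that has a dab of the same colour, leaving the pots where they stand. Lay the plain unglazed tile in the window of the stencil jig and press it down until the spring bed catches and the tile stays flush with the jig's top. Set every tile down, do not let it fall.

Things in the scene. Friction and masses are not known exactly. Their poses are not given: they have to be found in the camera images.
- tile_blue: Cobalt blue tile, 60 x 60 x 14 mm, about 0.1 kg, dip-glazed on the face and sides, bare clay at the foot. In one of two loose stacks (three and two tiles, each twisted against the one below, so corners show) on a pale kiln bat 12 mm high; stack and layer vary. Origin: centre of the underside; x, y along the sides, z up.
- tile_ochre: Ochre yellow tile, 60 x 60 x 14 mm, about 0.1 kg, dip-glazed on the face and sides, bare clay at the foot. In one of two loose stacks (three and two tiles, each twisted against the one below, so corners show) on a pale kiln bat 12 mm high; stack and layer vary. Origin: centre of the underside; x, y along the sides, z up.
- tile_green: Dark green tile, 60 x 60 x 14 mm, about 0.1 kg, dip-glazed on the face and sides, bare clay at the foot. In one of two loose stacks (three and two tiles, each twisted against the one below, so corners show) on a pale kiln bat 12 mm high; stack and layer vary. Origin: centre of the underside; x, y along the sides, z up.
- tile_red: Oxblood red tile, 60 x 60 x 14 mm, about 0.1 kg, dip-glazed on the face and sides, bare clay at the foot. In one of two loose stacks (three and two tiles, each twisted against the one below, so corners show) on a pale kiln bat 12 mm high; stack and layer vary. Origin: centre of the underside; x, y along the sides, z up.
- tile_plain: Plain tile, 60 x 60 x 14 mm, about 0.1 kg, unglazed matt pinkish clay all over. In one of two loose stacks (three and two tiles, each twisted against the one below, so corners show) on a pale kiln bat 12 mm high; stack and layer vary. Origin: centre of the underside; x, y along the sides, z up.
- pot_blue: Screw-lid glaze pot, white with a blue lid, 64 mm across, 70 mm high, about 0.25 kg, standing loose, with a round dab of blue glaze (38 mm) on its flat lid. Target of the blue tile. Origin: centre of the underside; z up; the lid's top is 70 mm above it.
- pot_ochre: Screw-lid glaze pot, ochre with a black lid, 54 mm across, 55 mm high, about 0.25 kg, standing loose, with a round dab of ochre glaze (38 mm) on its flat lid. Target of the ochre tile. Origin: centre of the underside; z up; the lid's top is 55 mm above it.
- pot_green: Screw-lid glaze pot, white with a black lid, 60 mm across, 62 mm high, about 0.25 kg, standing loose, with a round dab of green glaze (38 mm) on its flat lid. Target of the green tile. Origin: centre of the underside; z up; the lid's top is 62 mm above it.
- pot_red: Screw-lid glaze pot, white with a black lid, 60 mm across, 62 mm high, about 0.25 kg, standing loose, with a round dab of red glaze (38 mm) on its flat lid. Target of the red tile. Origin: centre of the underside; z up; the lid's top is 62 mm above it.
- jig: Fixed stencil jig, 156 mm square, origin under its centre, axes along its sides. Corner blocks, top 40 mm up, round a 70 mm square window (edges sloped out 5 mm); finger slots 42 mm wide mid each side. Sprung black bed in it, top 37 mm up: a tile laid on it stands 11 mm proud. Pressed 12 mm (10 N; stop at 13) it latches at 11, tile flush, underside 26 mm up. Red tab (-x side) frees it.
Not all that is in view belongs to the job. There is more than one size of the tile_ochre; the one meant has the size given above.

How it is judged:
By the outcome, as a careful person would: the job done as asked, in the order asked, and still so for the second after the job is handed in, with the robot touching nothing.
It also fails if it takes over 128 s, if anything falls off the work surface, if the arm or the gripper's body presses on something with over 40 N, if the wrist force passes 120 N, or if a joint passes its speed limit or range.

## Robot

A 6-joint arm with a two-finger parallel gripper is mounted at the origin on the work surface; the furniture and walls round the work are solid. World frame = base frame: x ahead of the robot, y to its left, z up, the work surface at z = 0. Lengths are in m, angles in rad, forces in N, time in s.
With the tool pointing down it reaches from about 0.375 to 0.975 m from the base axis. Payload 3.8 kg.
Tool frame: the origin (TCP) lies midway between the tips of the shut fingers; the grasp point (between the pads) lies 19 mm behind it; z points along the fingers, y is the line along which they close (so a half turn about z gives the same grasp; the last joint's range is limited). The gripper opens to 88 mm and grips with 3 to 60 N. Pads are 18 mm wide; open, the fingers measure 123 mm over their backs; the gripper's body (75 mm by 187 mm) begins 45 mm behind the grasp point.
Start: joints at [1.269, 0.264, 1.604, -0, 1.274, -0.037], TCP at [0.177, 0.651, 0.239] pointing down, gripper open.
Joint ranges: [-2.63, 2.63], [-0.94, 2.18], [0.31, 2.57], [-1.31, 4.45], [0, 2.66], [-2.55, 2.55]. Speed limits (rad/s): [2.57, 2.57, 3.14, 3.14, 3.14, 3.14].

## Interface

Orientations are given as a 3x3 rotation matrix whose columns are the frame's x, y, z axes.
In Python, from workcell import env gives the robot as it stands.
- The arm moves only by the tool play_rows, never from a script. Its arguments are lists of equal length, an entry for each row: "grip": the finger opening in mm, from 0 to 88.1; "translation": the shift along the tool's x, y, z in mm, a list of three; "spin": the turn about the tool's z in rad. In form: {"grip": [grip, ...], "translation": [[x, y, z], ...], "spin": [spin, ...]}. A call has exactly 10 rows; each row is the pose to reach, as a shift and turn from the pose commanded when the call began, along the tool's axes at that moment; what a row does not reach only later rows make up. A row lasts 1/10 s, in which the tool goes at most 50 mm and 8.59 degrees, less where a joint would pass 70% of its speed; a pose out of reach is approached as far as the arm can. A call with a gripper value outside its range is refused whole. The fingers move at their own pace and stop on an object; "grip_force" is the grip in N (left out, the last holds). Time passes only in rows, so rows that repeat a pose let the fingers close, or fill a call up. It gives the time, the measured TCP pose, the force, the opening and the grip force at its end, in the units of the state.
- env.observe(): the state, without advancing time (a new reading comes with each control period).
- env.grab_frame(name): name is "scene" or "top" or "wrist"; returns the picture (384x512x3 uint8, blue, green, red); there is no depth.
- env.get_calibration(name): a dict with "vfov" (degrees; the focal length in pixels is half the picture's height over the tangent of half this angle, whatever the lens; pixels are square), "cx", "cy" (the principal point, pixels), "extrinsics" (4x4, takes a point from camera to world coordinates). Camera axes: x right, y down, z forward; pixel columns grow to the right and rows downward; lengths in m; the calibration is good to about 2 mm. A picture is of the moment at which its call begins: read the wrist's pose just before it. get_calibration takes no time and is no camera call; for the wrist camera it gives the pose at the moment of the call.
- env.close_job(): hands the job in; it is judged then, once.
The state is a dict: "clock": time; "q": joint angles; "dq": joint speeds; "tau": joint torques, N m; "eef_pos": TCP position; "orientation": TCP orientation; "force": force on the tool from outside, world axes, zero at the start; "wrist_torque": the same for the moment, N m; "width": finger opening in m; "grip_force": force on a finger pad.
Only numpy, scipy, OpenCV 4.12 (cv2) and the standard library are available. Lean on these libraries where they do the work, as an engineer would, in place of code of your own. Each camera call takes 0.05 s, during which the arm holds its last target. There are 200 camera calls.

## Working session

There is one attempt and no reset: what is moved stays moved. The work goes in short steps, Python scripts to look and compute and a tool call to move; the robot and the scene stay as the last step left them, time stands still between calls to the robot, and variables do not carry over. Pictures are saved under pics/ and viewed, at most 14 in all, crops included, and the job is handed in when it is done.

Besides the shell and the picture viewer there is one more tool, called after "Emit:" by a JSON object that holds its "name" and its "arguments", one argument or row to a line. play_rows: Moves the arm, as the interface text tells. Its arguments: {"type":"object","properties":{"grip":{"type":"array"},"translation":{"type":"array"},"spin":{"type":"array"},"grip_force":{"type":"number"}},"required":["grip","translation","spin"]}

```bash
mkdir -p pics; ls; python3 - <<'E'
from workcell import env
import cv2
s=env.observe(); print(s)
for n in("scene","top"):
    cv2.imwrite(f"pics/{n}0.png",env.grab_frame(n)); c=env.get_calibration(n); print(n,c)
E
```

```text
pics
{'clock': 0.0, 'q': array([ 1.26911212e+00,  2.64729651e-01,  1.60532350e+00,  3.21199037e-06,
        1.27366225e+00, -3.68624514e-02]), 'dq': array([-0.00015823,  0.00050944, -0.00079114,  0.00119146, -0.00128714,
        0.00022136]), 'tau': array([ 5.51933263e-04, -5.02107167e+01, -3.56872487e+01,  7.29335519e-02,
        2.95607653e-02, -1.44799328e-04]), 'eef_pos': array([0.17644812, 0.65082998, 0.23743108]), 'orientation': array([[-9.65138896e-01,  2.61737483e-01, -6.33661758e-04],
       [ 2.61738238e-01,  9.65136773e-01, -2.02596574e-03],
       [ 8.12990903e-05, -2.12119185e-03, -9.99997747e-01]]), 'force': array([0.10049063, 0.2957147 , 0.57160422]), 'wrist_torque': array([0.00073735, 0.00065908, 0.00926981]), 'grip_force': 0.0, 'width': 0.08845555706325298}
scene {'vfov': 47.09494966219962, 'cx': 255.58896569973638, 'cy': 192.40893369143754, 'extrinsics': array([[ 0.02709875, -0.83577011,  0.54841041, -0.20527729],
       [-0.99962984, -0.02398193,  0.01284683, -0.04153677],
       [ 0.00241494, -0.54855555, -0.83611063,  1.02906275],
       [ 0.        ,  0.        ,  0.        ,  1.        ]])}
top {'vfov': 56.506487673814725, 'cx': 253.41064720306198, 'cy': 186.84916204729294, 'extrinsics': array([[ 0.00303402, -0.98749314,  0.15763281,  0.27368663],
       [-0.99997848, -0.00391287, -0.00526526, -0.04990001],
       [ 0.00581621, -0.15761344, -0.98748376,  1.18471831],
       [ 0.        ,  0.        ,  0.        ,  1.        ]])}
```

View pics/scene0.png

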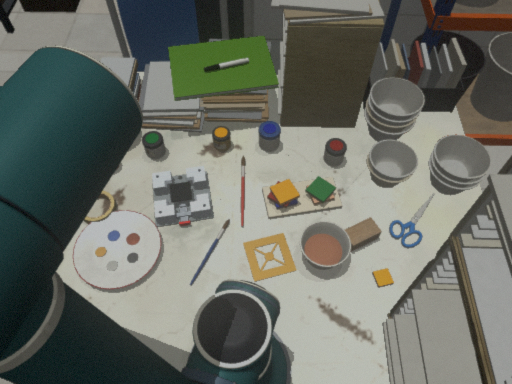

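View pics/top0.png

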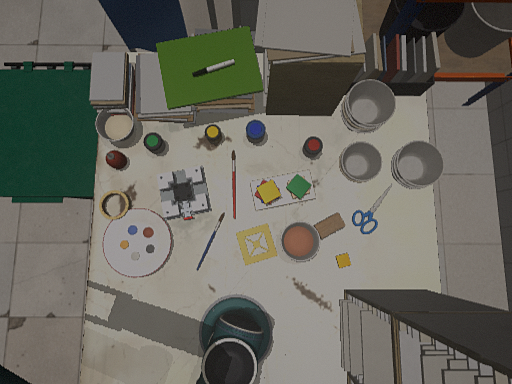

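The scene shows the jig, four pots and two stacks on the bat. In the top view the pots are green (154,142), ochre (212,133), blue (256,130) and red (313,147); the jig is at (183,192). The stacks are at (268,191), ochre on top, and (299,186), green on top. There are two ochre candidates: the stack top at (268,191) and a loose one at (343,260). The loose one is only about 40 mm across, so the stack one fits. An enlarged crop will confirm this.

```bash
cat > h.py <<'E'
import numpy as np, cv2
from workcell import env
def ray(c,u,v):
    f=192/np.tan(np.radians(c["vfov"]/2)); E=c["extrinsics"]
    return E[:3,3],E[:3,:3]@np.array([(u-c["cx"])/f,(v-c["cy"])/f,1])
def px2w(c,u,v,z):
    o,d=ray(c,u,v); return o+d*(z-o[2])/d[2]
def w2px(c,p):
    f=192/np.tan(np.radians(c["vfov"]/2)); E=c["extrinsics"]
    q=E[:3,:3].T@(np.asarray(p)-E[:3,3]); return np.array([c["cx"]+f*q[0]/q[2],c["cy"]+f*q[1]/q[2]])
E
python3 - <<'E'
from h import *
c=env.get_calibration("top"); r=lambda u,v,z:print((u,v),px2w(c,u,v,z).round(3))
r(154,140,.062);r(212,131,.055);r(256,128,.07);r(313,145,.062);r(183,192,.037);r(268,191,.05);r(299,186,.05);r(343,260,.01)
t=cv2.imread("pics/top0.png");s=cv2.imread("pics/scene0.png")
a=cv2.resize(t[110:230,140:340],(800,480),interpolation=cv2.INTER_CUBIC);cv2.imwrite("pics/topc.png",a)
b=cv2.resize(s[165:225,250:350],(800,480),interpolation=cv2.INTER_CUBIC);cv2.imwrite("pics/scenec.png",b)
w=env.grab_frame("wrist");cv2.imwrite("pics/w0.png",w);print(env.get_calibration("wrist"))
E
```

```text
(154, 140) [0.606 0.267 0.062]
(212, 131) [0.639 0.081 0.055]
(256, 128) [ 0.645 -0.064  0.07 ]
(313, 145) [ 0.591 -0.249  0.062]
(183, 192) [0.439 0.172 0.037]
(268, 191) [ 0.442 -0.103  0.05 ]
(299, 186) [ 0.458 -0.203  0.05 ]
(343, 260) [ 0.223 -0.346  0.01 ]
{'vfov': 69.93826602584338, 'cx': 253.7172144948854, 'cy': 187.04261182666315, 'extrinsics': array([[ 0.26202233,  0.93005805,  0.25755838,  0.11021692],
       [ 0.96505779, -0.25174715, -0.07271061,  0.66930277],
       [-0.0027855 ,  0.26761052, -0.96352314,  0.38388929],
       [ 0.        ,  0.        ,  0.        ,  1.        ]])}
```

View pics/scenec.png

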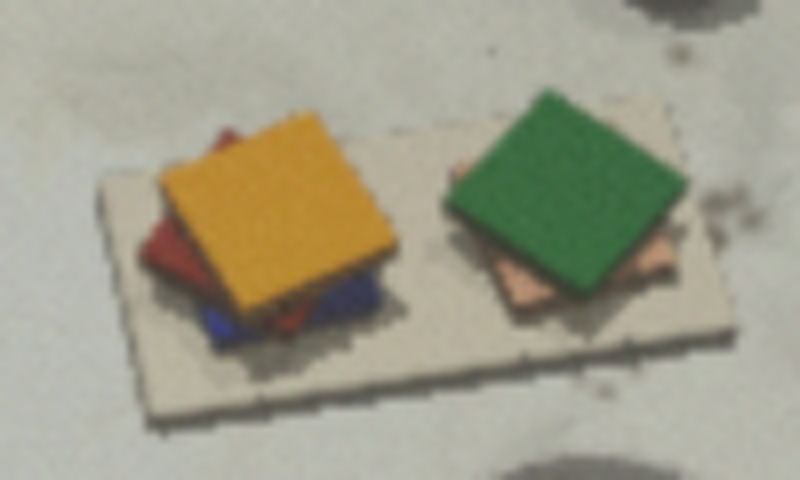

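View pics/w0.png

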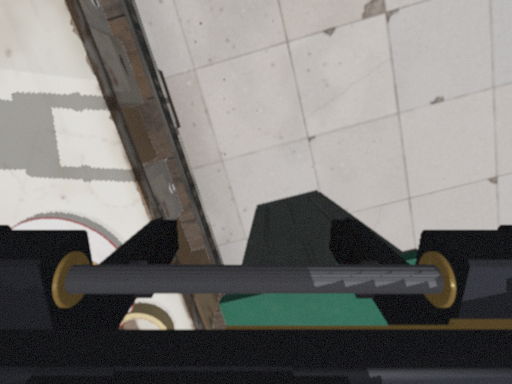

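Stack A is ochre over red over blue, and stack B is green over plain. The ochre tile is as large as the green one, so it is the 60 mm tile. Next I go to a wrist-camera view.

```bash
cat >> h.py <<'E'
def mv(*targets):
    """targets (x,y,z,yaw of tool y in deg) -> shifts in mm in tool axes, spin"""
    s=env.observe(); R=s["orientation"]; p=s["eef_pos"]; y0=np.arctan2(R[1,1],R[0,1])
    Rt=np.array([[np.sin(y0),np.cos(y0),0],[-np.cos(y0),np.sin(y0),0],[0,0,-1]])
    Rt[:,0]=[-np.sin(y0),np.cos(y0),0] if R[0,0]*-np.sin(y0)+R[1,0]*np.cos(y0)>0 else [np.sin(y0),-np.cos(y0),0]
    print("at",p.round(4),"yaw",np.degrees(y0).round(2),"q6",s["q"][5].round(2))
    for t in targets:
        d=(np.radians(t[3])-y0+np.pi)%(2*np.pi)-np.pi
        print((Rt.T@(np.array(t[:3])-p)*1000).round(1),"spin",round(-d,4))
E
python3 -c "
from h import *
mv((.45,.40,.27,90),(.62,.01,.264,90))"
```

```text
at [0.1765 0.6509 0.2377] yaw 74.83 q6 -0.04
[-329.7 -170.6  -32.3] spin -0.2648
[-595.8 -502.5  -26.3] spin -0.2648
```

Emit:
{"name": "play_rows", "arguments": {
  "grip": [88,88,88,88,88,88,88,88,88,88],
  "translation": [
    [-330,-170,-32],
    [-330,-170,-32],
    [-330,-170,-32],
    [-330,-170,-32],
    [-330,-170,-32],
    [-330,-170,-32],
    [-330,-170,-32],
    [-596,-502,-26],
    [-596,-502,-26],
    [-596,-502,-26]
  ],
  "spin": [-0.265,-0.265,-0.265,-0.265,-0.265,-0.265,-0.265,-0.265,-0.265,-0.265]
}}

```text
clock: 1.15
eef_pos: [0.4972, 0.278, 0.2671]
orientation: [[-1.0, -0.0, -0.0], [-0.0, 1.0, -0.0], [0.0, -0.0, -1.0]]
force: [0.9, -0.2, 0.0]
width: 0.0882
grip_force: 0.0
```

Emit:
{"name": "play_rows", "arguments": {
  "grip": [88,88,88,88,88,88,88,88,88,88],
  "translation": [
    [0,0,0],
    [0,0,0],
    [0,0,0],
    [0,0,0],
    [0,0,0],
    [0,0,0],
    [0,0,0],
    [0,0,0],
    [0,0,0],
    [0,0,0]
  ],
  "spin": [0,0,0,0,0,0,0,0,0,0]
}}

```text
clock: 2.15
eef_pos: [0.4967, 0.28, 0.2674]
orientation: [[-1.0, -0.0, -0.0], [-0.0, 1.0, -0.0], [0.0, -0.0, -1.0]]
force: [1.0, 0.0, 0.3]
width: 0.0879
grip_force: 0.0
```

```bash
cat >> h.py <<'E'
import pickle
def snap(n):
    c=env.get_calibration("wrist"); im=env.grab_frame("wrist"); cv2.imwrite(f"pics/{n}.png",im); pickle.dump(c,open(f"pics/{n}.pkl","wb")); return c,im
def cal(n): return pickle.load(open(f"pics/{n}.pkl","rb"))
E
python3 -c "
from h import *
snap('w1')"
```

Emit:
{"name": "play_rows", "arguments": {
  "grip": [88,88,88,88,88,88,88,88,88,88],
  "translation": [
    [-123,-270,3],
    [-123,-270,3],
    [-123,-270,3],
    [-123,-270,3],
    [-123,-270,3],
    [-123,-270,3],
    [-123,-270,3],
    [-123,-270,3],
    [-123,-270,3],
    [-123,-270,3]
  ],
  "spin": [0,0,0,0,0,0,0,0,0,0]
}}

```text
clock: 3.2
eef_pos: [0.6193, 0.0113, 0.2645]
orientation: [[-1.0, -0.002, -0.0], [-0.002, 1.0, 0.0], [0.0, 0.0, -1.0]]
force: [0.1, 0.9, 0.6]
width: 0.0879
grip_force: 0.0
```

```bash
python3 -c "
from h import *
snap('w2')
mv((.51,-.153,.16,90))"
```

```text
at [0.6194 0.0114 0.2645] yaw 90.12 q6 -1.59
[ 109.7 -164.2  104.5] spin 0.0021
```

Emit:
{"name": "play_rows", "arguments": {
  "grip": [88,88,88,88,88,88,88,88,88,88],
  "translation": [
    [110,-163,104],
    [110,-163,104],
    [110,-163,104],
    [110,-163,104],
    [110,-163,104],
    [110,-163,104],
    [110,-163,104],
    [110,-163,104],
    [110,-163,104],
    [110,-163,104]
  ],
  "spin": [0,0,0,0,0,0,0,0,0,0]
}}

```text
clock: 4.25
eef_pos: [0.5109, -0.1523, 0.1612]
orientation: [[-1.0, -0.002, 0.001], [-0.002, 1.0, -0.0], [-0.001, -0.0, -1.0]]
force: [0.4, 0.1, 0.2]
width: 0.0883
grip_force: 0.0
```

```bash
python3 -c "
from h import *
c,im=snap('w3'); print(env.observe()['eef_pos'])
a=np.vstack([cv2.imread('pics/w1.png')[:270],cv2.imread('pics/w2.png')[:270]]);cv2.imwrite('pics/p12.png',a)
cv2.imwrite('pics/p3.png',cv2.resize(im[0:250,60:480],None,fx=1.9,fy=1.9,interpolation=cv2.INTER_CUBIC))"
```

```text
[ 0.51065604 -0.15242348  0.16099929]
```

View pics/p12.png

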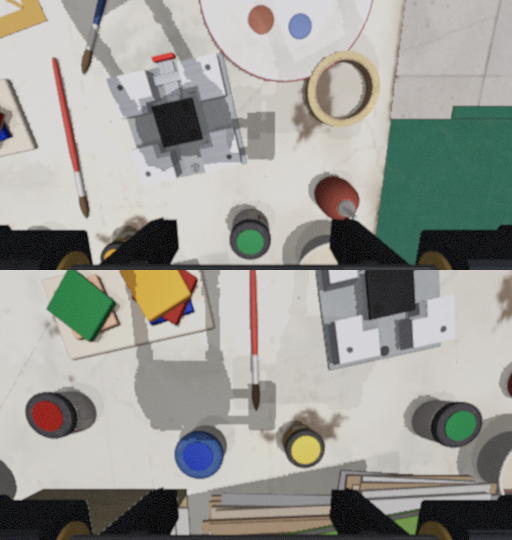

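View pics/p3.png

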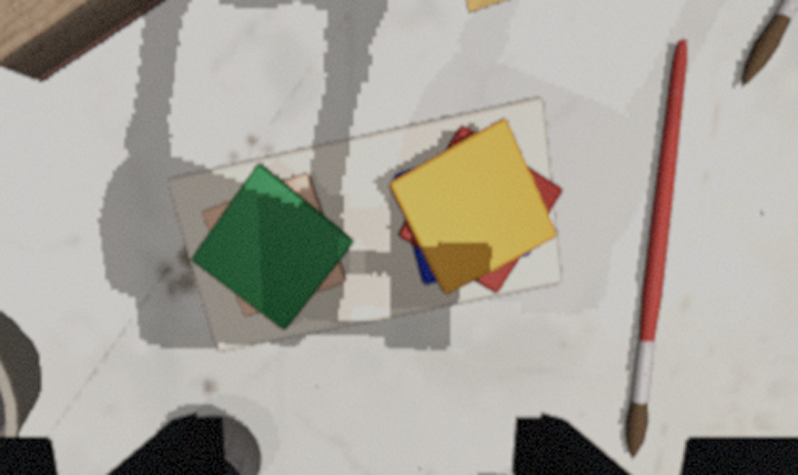

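The lower strip (w2) shows the dabs at red (47,143), blue (198,185), ochre (304,177) and green (460,155). The upper one (w1) shows the black jig bed at (178,122), with the red tab at (163,58). In p3 the green tile's corners are (261,165), (352,241), (286,328), (193,258). The ochre corners are (505,119), (557,235), (449,293), (391,184).

```bash
python3 - <<'E'
from h import *
def quad(n,pts,z,sc=1,ox=0,oy=0):
    c=cal(n); P=np.array([px2w(c,u/sc+ox,v/sc+oy,z)[:2] for u,v in pts]); r=cv2.minAreaRect((P*1000).astype(np.float32))
    e=np.roll(P,-1,0)-P; print(n,"ctr",P.mean(0).round(4),"sides",np.linalg.norm(e,axis=1).round(4)*1e3,"ang",(np.degrees(np.arctan2(e[:,1],e[:,0]))%90).round(1))
quad('w3',[(261,165),(352,241),(286,328),(193,258)],.040,1.9,60)
quad('w3',[(505,119),(557,235),(449,293),(391,184)],.054,1.9,60)
im=cv2.imread('pics/w2.png'); c=cal('w2'); hsv=cv2.cvtColor(im,cv2.COLOR_BGR2HSV)
for nm,(u,v),z in(("red",(47,143),.062),("blue",(198,185),.07),("ochre",(304,177),.055),("green",(460,155),.062)):
    ref=im[v-2:v+3,u-2:u+3].reshape(-1,3).mean(0)
    m=(np.linalg.norm(im-ref,axis=2)<55).astype(np.uint8)
    k,l,s,ce=cv2.connectedComponentsWithStats(m); i=l[v,u]; p=ce[i]
    print(nm,p.round(1),s[i],px2w(c,*p,z).round(4), "w",s[i][2]*1000*(c['extrinsics'][2,3]-z)/274)
im=cv2.imread('pics/w1.png'); c=cal('w1'); v=im.max(2)
k,l,s,ce=cv2.connectedComponentsWithStats((v<45).astype(np.uint8)); i=l[122,178]; print(s[i],ce[i])
cn,_=cv2.findContours((l==i).astype(np.uint8),0,2); r=cv2.minAreaRect(cn[0]); quad('w1',cv2.boxPoints(r),.037); print(cv2.boxPoints(r).round(0).tolist())
cv2.imwrite('pics/jig.png',cv2.resize(im[40:200,90:270],None,fx=3.6,fy=3.6,interpolation=cv2.INTER_CUBIC))
E
```

```text
w3 ctr [ 0.4614 -0.2004] sides [56.5 56.7 58.2 57.7] ang [50.7 52.  51.6 50.3]
w3 ctr [ 0.4419 -0.1024] sides [57.9 57.1 58.2 57.7] ang [29.2 29.  29.8 28.7]
red [ 46.9 145.7] [ 32 131  31  31 746] [ 0.5935 -0.2508  0.062 ] w 39.44909191656888
blue [198.3 186.9] [ 175  168   47   40 1464] [ 0.6451 -0.0602  0.07  ] w 58.43765077720439
ochre [305.3 179.5] [292 166  28  28 617] [0.6387 0.08   0.055 ] w 36.34676632728002
green [460.4 155.4] [445 140  32  32 772] [0.605 0.275 0.062] w 40.72164326871627
[ 152   98   50   49 1652] [177.03208232 122.07808717]
w1 ctr [0.4433 0.1765] sides [54.9 53.9 57.1 54.5] ang [13.2 11.4 13.7  9.1]
[[151.0, 107.0], [191.0, 97.0], [202.0, 138.0], [162.0, 148.0]]
```

View pics/jig.png

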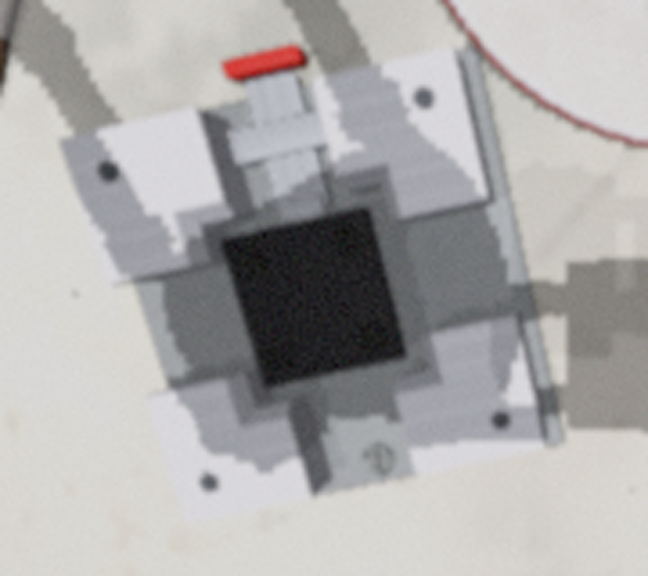

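```bash
python3 - <<'E'
from h import *
def dab(n,im,c,u,v,z,th=55):
    ref=im[v-1:v+2,u-1:u+2].reshape(-1,3).mean(0)
    m=(np.linalg.norm(im.astype(float)-ref,axis=2)<th).astype(np.uint8)
    k,l,s,ce=cv2.connectedComponentsWithStats(m); i=l[v,u]; p=ce[i]
    print(n,p.round(1),s[i],px2w(c,*p,z).round(4))
im=cv2.imread('pics/w1.png');c=cal('w1');dab('w1 green',im,c,250,240,.062)
for n in('top','scene'):
    im=cv2.imread(f'pics/{n}0.png');c=env.get_calibration(n)
    L=dict(top=[(313,145),(256,129),(213,132),(154,142)],scene=[(335,145),(269,130),(221,132),(152,138)])[n]
    for (u,v),z in zip(L,(.062,.07,.055,.062)): dab(n,im,c,u,v,z,35)
im=cv2.imread('pics/w2.png');c=cal('w2');v=im.max(2)
k,l,s,ce=cv2.connectedComponentsWithStats((v<45).astype(np.uint8)); i=l[295-270,390]; print(s[i],ce[i],px2w(c,*ce[i],.037))
c=cal('w1')
for u,v in[(108,171),(424,97),(501,420),(209,483)]: print(px2w(c,u/3.6+90,v/3.6+40,.040).round(4))
E
```

```text
w1 green [249.8 241.7] [236 229  28  26 572] [0.6054 0.2741 0.062 ]
top [313.3 144.4] [308 139  12  12 105] [ 0.5932 -0.25    0.062 ]
top [255. 129.] [248 121  16  17 204] [ 0.6417 -0.0603  0.07  ]
top [212.1 131.1] [207 126  11  11  94] [0.6386 0.0803 0.055 ]
top [151.8 140.4] [146 135  12  12 106] [0.6041 0.2741 0.062 ]
scene [336.  144.9] [330 140  13  11 118] [ 0.5961 -0.2496  0.062 ]
scene [269.2 128.7] [260 121  20  16 235] [ 0.6439 -0.0601  0.07  ]
scene [220.5 132. ] [215 128  12   9  91] [0.6407 0.0809 0.055 ]
scene [151.7 137.8] [145 132  14  12 125] [0.607  0.2749 0.062 ]
[ 365    0   50   49 1398] [390.07367668  19.80972818] [0.44433145 0.17555979 0.037     ]
[0.3991 0.108  0.04  ]
[0.3747 0.2218 0.04  ]
[0.4885 0.246  0.04  ]
[0.5131 0.1323 0.04  ]
```

Top, scene and wrist cameras agree within about 3 mm. Pots: red (.5945,-.250), blue (.644,-.060), ochre (.639,.080), green (.6053,.2744). The jig is at (.444,.1765), turned 12.1°. Next is the green tile.

```bash
python3 -c "
from h import *
mv((.4614,-.2004,.06,51.3))"
```

```text
at [ 0.5107 -0.1524  0.161 ] yaw 90.09 q6 -1.91
[ 49.3 -47.9 101. ] spin 0.677
```

Emit:
{"name": "play_rows", "arguments": {
  "grip": [88,88,88,88,88,88,88,88,88,88],
  "translation": [
    [20,-20,20],
    [49,-48,40],
    [49,-48,50],
    [49,-48,50],
    [49,-48,50],
    [49,-48,80],
    [49,-48,101],
    [49,-48,101],
    [49,-48,101],
    [49,-48,101]
  ],
  "spin": [0.14,0.28,0.42,0.56,0.677,0.677,0.677,0.677,0.677,0.677]
}}

```text
clock: 5.3
eef_pos: [0.462, -0.2015, 0.0607]
orientation: [[-0.78, 0.626, 0.002], [0.626, 0.78, -0.001], [-0.002, 0.0, -1.0]]
force: [0.1, 0.4, 0.6]
width: 0.088
grip_force: 0.0
```

```bash
python3 -c "
from h import *
mv((.4614,-.2004,.029,51.3))"
```

```text
at [ 0.462  -0.2015  0.0607] yaw 51.24 q6 -1.35
[ 1.1  0.4 31.7] spin -0.001
```

Emit:
{"name": "play_rows", "arguments": {
  "grip": [88,88,88,88,88,58,58,58,58,58],
  "translation": [
    [1,0,10],
    [1,0,20],
    [1,0,27],
    [1,0,31.5],
    [1,0,31.5],
    [1,0,31.5],
    [1,0,31.5],
    [1,0,31.5],
    [1,0,31.5],
    [1,0,31.5]
  ],
  "spin": [0,0,0,0,0,0,0,0,0,0],
  "grip_force": 25
}}

```text
clock: 6.3
eef_pos: [0.4604, -0.2006, 0.0282]
orientation: [[-0.78, 0.626, 0.001], [0.626, 0.78, -0.0], [-0.001, 0.0, -1.0]]
force: [0.2, -0.1, 1.1]
width: 0.0595
grip_force: 25.0
```

```bash
python3 -c "
from h import *
mv((.4606,-.2004,.15,51.3),(.6053,.2744,.15,90))"
```

```text
at [ 0.4604 -0.2006  0.0282] yaw 51.22 q6 -1.35
[-1.000e-01  3.000e-01 -1.218e+02] spin -0.0014
[ 184.5  461.1 -121.8] spin -0.6768
```

Emit:
{"name": "play_rows", "arguments": {
  "grip": [58,58,58,58,58,58,58,58,58,58],
  "translation": [
    [0,0,-10],
    [0,0,-35],
    [0,0,-70],
    [0,0,-105],
    [0,0,-122],
    [18,46,-122],
    [37,92,-122],
    [55,138,-122],
    [74,184,-122],
    [92,230,-122]
  ],
  "spin": [0,0,0,0,0,-0.13,-0.26,-0.4,-0.53,-0.677]
}}

```text
clock: 7.3
eef_pos: [0.5324, 0.0384, 0.1506]
orientation: [[-1.0, -0.006, 0.001], [-0.006, 1.0, -0.0], [-0.001, -0.0, -1.0]]
force: [0.7, -0.2, -1.0]
width: 0.0597
grip_force: 25.0
```

```bash
python3 -c "
from h import *
s=env.observe();print(s['width'],s['grip_force'])
mv((.6053,.2744,.15,90),(.6053,.2744,.08,90))"
```

```text
0.059719995354609784 24.993675649166107
at [0.5324 0.0384 0.1506] yaw 90.33 q6 -1.55
[-74.2 235.6   0.6] spin 0.0057
[-74.2 235.6  70.6] spin 0.0057
```

Emit:
{"name": "play_rows", "arguments": {
  "grip": [58,58,58,58,58,58,58,58,58,58],
  "translation": [
    [-15,47,0],
    [-30,94,0],
    [-45,141,0],
    [-60,188,0],
    [-74,235,0],
    [-74,235,20],
    [-74,235,45],
    [-74,235,65],
    [-74,235,70],
    [-74,235,70]
  ],
  "spin": [0,0,0,0,0,0,0,0,0,0]
}}

```text
clock: 8.3
eef_pos: [0.6054, 0.2711, 0.079]
orientation: [[-1.0, -0.0, -0.002], [-0.0, 1.0, -0.001], [0.002, -0.001, -1.0]]
force: [0.8, 0.3, -0.1]
width: 0.0599
grip_force: 25.0
```

```bash
python3 -c "
from h import *
mv((.6053,.2744,.065,90))"
```

```text
at [0.6054 0.2711 0.079 ] yaw 90.01 q6 -1.19
[ 0.1  3.3 14. ] spin 0.0002
```

Emit:
{"name": "play_rows", "arguments": {
  "grip": [58,58,58,58,58,58,58,58,58,58],
  "translation": [
    [0,3,4],
    [0,3,8],
    [0,3,10],
    [0,3,11],
    [0,3,12],
    [0,3,12.5],
    [0,3,13],
    [0,3,13.5],
    [0,3,14],
    [0,3,14]
  ],
  "spin": [0,0,0,0,0,0,0,0,0,0]
}}

```text
clock: 9.3
eef_pos: [0.6063, 0.2745, 0.0658]
orientation: [[-1.0, -0.0, -0.0], [-0.0, 1.0, -0.0], [0.0, -0.0, -1.0]]
force: [-0.8, 0.2, -2.3]
width: 0.06
grip_force: 25.0
```

Emit:
{"name": "play_rows", "arguments": {
  "grip": [58,58,58,58,58,58,58,58,58,58],
  "translation": [
    [0,0,0.3],
    [0,0,0.6],
    [0,0,0.9],
    [0,0,1.1],
    [0,0,1.3],
    [0,0,1.5],
    [0,0,1.5],
    [0,0,1.5],
    [0,0,1.5],
    [0,0,1.5]
  ],
  "spin": [0,0,0,0,0,0,0,0,0,0]
}}

```text
clock: 10.3
eef_pos: [0.6063, 0.2745, 0.0644]
orientation: [[-1.0, -0.0, 0.0], [-0.0, 1.0, -0.0], [-0.0, -0.0, -1.0]]
force: [-0.3, 0.1, -1.6]
width: 0.0596
grip_force: 25.0
```

Emit:
{"name": "play_rows", "arguments": {
  "grip": [58,58,58,58,58,58,58,58,58,58],
  "translation": [
    [0,0,0.2],
    [0,0,0.4],
    [0,0,0.6],
    [0,0,0.8],
    [0,0,1.0],
    [0,0,1.0],
    [0,0,1.0],
    [0,0,1.0],
    [0,0,1.0],
    [0,0,1.0]
  ],
  "spin": [0,0,0,0,0,0,0,0,0,0]
}}

```text
clock: 11.3
eef_pos: [0.6065, 0.2745, 0.0643]
orientation: [[-1.0, -0.0, 0.0], [-0.0, 1.0, 0.0], [-0.0, 0.0, -1.0]]
force: [-3.0, -2.0, 5.9]
width: 0.0597
grip_force: 25.0
```

Emit:
{"name": "play_rows", "arguments": {
  "grip": [63,68,74,74,78,88,88,88,88,88],
  "translation": [
    [0,0,-0.4],
    [0,0,-0.4],
    [0,0,-0.4],
    [0,0,-0.4],
    [0,0,-10],
    [0,0,-40],
    [0,0,-86],
    [0,0,-100],
    [0,0,-100],
    [0,0,-100]
  ],
  "spin": [0,0,0,0,0,0,0,0,0,0]
}}

```text
clock: 12.3
eef_pos: [0.606, 0.2744, 0.1629]
orientation: [[-1.0, -0.0, -0.0], [-0.0, 1.0, -0.0], [0.0, -0.0, -1.0]]
force: [-1.4, 0.9, -1.3]
width: 0.0877
grip_force: 0.0
```

```bash
python3 -c "
from h import *
c,im=snap('w4')
mv((.45,-.08,.16,90),(.4419,-.1024,.062,29.2))"
```

```text
at [0.6052 0.2741 0.1616] yaw 90.02 q6 -1.18
[ 155.3 -354.     1.6] spin 0.0003
[ 163.4 -376.4   99.6] spin 1.0614
```

Emit:
{"name": "play_rows", "arguments": {
  "grip": [88,88,88,88,88,88,88,88,88,88],
  "translation": [
    [18,-42,0],
    [36,-84,0],
    [54,-125,0],
    [73,-167,0],
    [91,-209,0],
    [109,-251,0],
    [127,-293,0],
    [145,-335,20],
    [163,-376,40],
    [163,-376,80]
  ],
  "spin": [0,0.14,0.28,0.42,0.56,0.7,0.84,0.95,1.061,1.061]
}}

```text
clock: 13.35
eef_pos: [0.4422, -0.1056, 0.083]
orientation: [[-0.482, 0.876, 0.002], [0.876, 0.482, -0.002], [-0.003, 0.0, -1.0]]
force: [2.1, -0.2, 0.8]
width: 0.0882
grip_force: 0.0
```

```bash
python3 -c "
from h import *
mv((.4419,-.1024,.043,29.2))"
```

```text
at [ 0.4422 -0.1056  0.083 ] yaw 28.79 q6 -0.79
[ 3.   1.3 40. ] spin -0.0072
```

Emit:
{"name": "play_rows", "arguments": {
  "grip": [88,88,88,88,88,88,88,88,88,88],
  "translation": [
    [0,0,10],
    [0,0,20],
    [0,0,22],
    [0,0,22],
    [0,0,22],
    [0,0,22],
    [0,0,22],
    [0,0,22],
    [0,0,22],
    [0,0,22]
  ],
  "spin": [0,0,0,0,0,0,0,0,0,0]
}}

```text
clock: 14.35
eef_pos: [0.4435, -0.1016, 0.0615]
orientation: [[-0.488, 0.873, 0.0], [0.873, 0.488, -0.0], [-0.0, 0.0, -1.0]]
force: [-0.5, 0.9, 0.6]
width: 0.0882
grip_force: 0.0
```

```bash
python3 -c "
from h import *
mv((.4419,-.1024,.043,29.2))"
```

```text
at [ 0.4435 -0.1016  0.0615] yaw 29.22 q6 -0.79
[ 0.  -1.8 18.5] spin 0.0003
```

Emit:
{"name": "play_rows", "arguments": {
  "grip": [88,88,88,88,58,58,58,58,58,58],
  "translation": [
    [0,-1.5,8],
    [0,-1.5,15],
    [0,-1.5,18.5],
    [0,-1.5,18.5],
    [0,-1.5,18.5],
    [0,-1.5,18.5],
    [0,-1.5,18.5],
    [0,-1.5,18.5],
    [0,-1.5,18.5],
    [0,-1.5,18.5]
  ],
  "spin": [0,0,0,0,0,0,0,0,0,0]
}}

```text
clock: 15.35
eef_pos: [0.4423, -0.1023, 0.0432]
orientation: [[-0.488, 0.873, 0.0], [0.873, 0.488, -0.0], [-0.0, 0.0, -1.0]]
force: [0.1, -0.4, 1.3]
width: 0.0598
grip_force: 25.0
```

```bash
python3 -c "
from h import *
mv((.442,-.1024,.15,29.2),(.639,.08,.15,90),(.639,.08,.06,90))"
```

```text
at [ 0.4423 -0.1023  0.0432] yaw 29.22 q6 -0.79
[ 1.000e-01 -3.000e-01 -1.068e+02] spin 0.0004
[  63.1  260.6 -106.8] spin -1.0608
[ 63.1 260.6 -16.8] spin -1.0608
```

Emit:
{"name": "play_rows", "arguments": {
  "grip": [58,58,58,58,58,58,58,58,58,58],
  "translation": [
    [0,0,-10],
    [0,0,-35],
    [0,0,-70],
    [0,20,-105],
    [10,60,-107],
    [20,100,-107],
    [31,140,-107],
    [42,180,-107],
    [53,220,-107],
    [63,260,-107]
  ],
  "spin": [0,0,-0.14,-0.28,-0.42,-0.56,-0.7,-0.84,-0.97,-1.061]
}}

```text
clock: 16.35
eef_pos: [0.6391, 0.0811, 0.1503]
orientation: [[-1.0, -0.005, -0.0], [-0.005, 1.0, -0.0], [0.0, -0.0, -1.0]]
force: [-0.3, -1.2, -0.4]
width: 0.0596
grip_force: 25.0
```

Emit:
{"name": "play_rows", "arguments": {
  "grip": [58,58,58,58,58,58,58,58,58,58],
  "translation": [
    [0,0,20],
    [0,0,50],
    [0,0,75],
    [0,0,84],
    [0,0,84],
    [0,0,84],
    [0,0,84],
    [0,0,84],
    [0,0,84],
    [0,0,84]
  ],
  "spin": [0,0,0,0,0,0,0,0,0,0]
}}

```text
clock: 17.35
eef_pos: [0.6387, 0.0796, 0.0667]
orientation: [[-1.0, -0.0, 0.001], [-0.0, 1.0, 0.0], [-0.001, 0.0, -1.0]]
force: [-0.1, -0.9, -0.1]
width: 0.06
grip_force: 25.0
```

```bash
python3 -c "
from h import *
mv((.639,.08,.0575,90))"
```

```text
at [0.6387 0.0796 0.0667] yaw 90.01 q6 -1.49
[-0.3  0.4  9.2] spin 0.0001
```

Emit:
{"name": "play_rows", "arguments": {
  "grip": [58,58,58,58,58,58,58,58,58,58],
  "translation": [
    [0,0,4],
    [0,0,7],
    [0,0,7.4],
    [0,0,7.8],
    [0,0,8.2],
    [0,0,8.6],
    [0,0,9],
    [0,0,9],
    [0,0,9],
    [0,0,9]
  ],
  "spin": [0,0,0,0,0,0,0,0,0,0]
}}

```text
clock: 18.35
eef_pos: [0.6383, 0.0797, 0.0582]
orientation: [[-1.0, -0.0, 0.0], [-0.0, 1.0, -0.0], [-0.0, -0.0, -1.0]]
force: [-4.2, 0.2, 7.0]
width: 0.0598
grip_force: 25.0
```

Contact (7 N). Release and lift.

Emit:
{"name": "play_rows", "arguments": {
  "grip": [58,63,68,74,74,78,88,88,88,88],
  "translation": [
    [0,0,-0.5],
    [0,0,-0.5],
    [0,0,-0.5],
    [0,0,-0.5],
    [0,0,-0.5],
    [0,0,-10],
    [0,0,-40],
    [0,0,-86],
    [0,0,-100],
    [0,0,-100]
  ],
  "spin": [0,0,0,0,0,0,0,0,0,0]
}}

```text
clock: 19.35
eef_pos: [0.641, 0.0799, 0.1613]
orientation: [[-1.0, -0.0, 0.008], [-0.0, 1.0, 0.001], [-0.008, 0.001, -1.0]]
force: [-0.4, 0.4, 0.3]
width: 0.0883
grip_force: 0.0
```

```bash
python3 -c "
from h import *
mv((.51,-.14,.16,90))"
```

```text
at [0.641  0.0799 0.1613] yaw 90.02 q6 -1.49
[ 131.1 -219.9    1.3] spin 0.0003
```

Emit:
{"name": "play_rows", "arguments": {
  "grip": [88,88,88,88,88,88,88,88,88,88],
  "translation": [
    [25,-42,0],
    [50,-84,0],
    [75,-126,0],
    [100,-168,0],
    [131,-220,1],
    [131,-220,1],
    [131,-220,1],
    [131,-220,1],
    [131,-220,1],
    [131,-220,1]
  ],
  "spin": [0,0,0,0,0,0,0,0,0,0]
}}

```text
clock: 20.35
eef_pos: [0.5081, -0.1391, 0.1557]
orientation: [[-1.0, -0.002, -0.0], [-0.002, 1.0, 0.0], [0.0, 0.0, -1.0]]
force: [0.4, 0.0, 0.3]
width: 0.0879
grip_force: 0.0
```

```bash
python3 -c "
from h import *
c,im=snap('w5'); print(env.observe()['eef_pos'])
cv2.imwrite('pics/p5.png',cv2.resize(im[30:190,130:390],None,fx=3,fy=3,interpolation=cv2.INTER_CUBIC))"
```

```text
[ 0.50801111 -0.13921525  0.15576119]
```

View pics/p5.png

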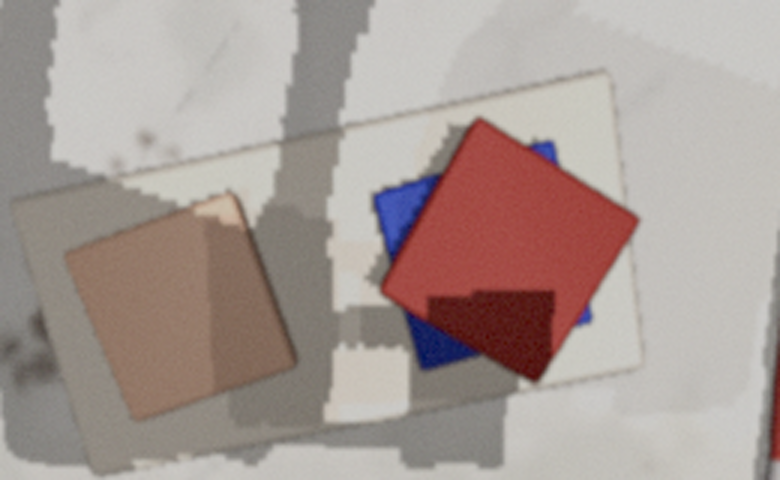

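The red tile (z 40 mm) has corners (480,118), (638,219), (538,382), (381,291). Plain (z 26 mm) has (66,255), (234,194), (297,363), (137,419). Blue, at the bottom, has (375,193), (553,142), (591,322), (425,369).

```bash
python3 - <<'E'
from h import *
def quad(n,pts,z,sc,ox,oy):
    c=cal(n); P=np.array([px2w(c,u/sc+ox,v/sc+oy,z)[:2] for u,v in pts])
    e=np.roll(P,-1,0)-P; a=np.degrees(np.arctan2(e[:,1],e[:,0]))%90; print("ctr",P.mean(0).round(4),"sides",np.linalg.norm(e,axis=1).round(4)*1e3,"ang",a.round(1)); 
quad('w5',[(480,118),(638,219),(538,382),(381,291)],.04,3,130,30)
quad('w5',[(66,255),(234,194),(297,363),(137,419)],.026,3,130,30)
quad('w5',[(375,193),(553,142),(591,322),(425,369)],.026,3,130,30)
mv((.4464,-.1019,.05,59))
E
```

```text
ctr [ 0.443  -0.0969] sides [56.7 57.1 57.9 57.8] ang [60.  61.1 60.6 59.9]
ctr [ 0.4609 -0.2012] sides [58.4 57.  58.4 57.4] ang [18.9 19.3 19.3 19.3]
ctr [ 0.4444 -0.1021] sides [57.7 57.9 56.8 58.6] ang [15.3 16.  16.1 16.8]
at [ 0.508  -0.1392  0.1558] yaw 90.13 q6 -1.89
[ 61.5  37.5 105.8] spin 0.5433
```

Emit:
{"name": "play_rows", "arguments": {
  "grip": [88,88,88,88,88,88,88,88,88,88],
  "translation": [
    [30,20,20],
    [65,42,40],
    [65,42,60],
    [65,42,80],
    [65,42,97],
    [65,42,97],
    [65,42,97],
    [65,42,97],
    [65,42,97],
    [65,42,97]
  ],
  "spin": [0.14,0.28,0.42,0.519,0.519,0.519,0.519,0.519,0.519,0.519]
}}

```text
clock: 21.4
eef_pos: [0.4431, -0.0986, 0.0598]
orientation: [[-0.868, 0.496, 0.002], [0.496, 0.868, -0.0], [-0.002, 0.0, -1.0]]
force: [-0.2, 0.8, -0.1]
width: 0.0881
grip_force: 0.0
```

```bash
python3 -c "
from h import *
mv((.443,-.0969,.029,60.4))"
```

```text
at [ 0.4431 -0.0986  0.0598] yaw 60.28 q6 -1.33
[ 0.9  1.4 30.8] spin -0.0021
```

Emit:
{"name": "play_rows", "arguments": {
  "grip": [88,88,88,88,88,58,58,58,58,58],
  "translation": [
    [0.5,0.5,10],
    [0.5,0.5,20],
    [0.5,0.5,27],
    [0.5,0.5,31],
    [0.5,0.5,31],
    [0.5,0.5,31],
    [0.5,0.5,31],
    [0.5,0.5,31],
    [0.5,0.5,31],
    [0.5,0.5,31]
  ],
  "spin": [0,0,0,0,0,0,0,0,0,0]
}}

```text
clock: 22.4
eef_pos: [0.4424, -0.0978, 0.0282]
orientation: [[-0.868, 0.496, 0.001], [0.496, 0.868, -0.0], [-0.001, 0.0, -1.0]]
force: [-0.1, 0.2, 1.3]
width: 0.0595
grip_force: 25.0
```

```bash
python3 -c "
from h import *
mv((.5945,-.25,.15,90))"
```

```text
at [ 0.4424 -0.0978  0.0282] yaw 60.27 q6 -1.32
[-207.5  -56.8 -121.8] spin -0.5188
```

Emit:
{"name": "play_rows", "arguments": {
  "grip": [58,58,58,58,58,58,58,58,58,58],
  "translation": [
    [0,0,-10],
    [0,0,-35],
    [0,0,-70],
    [-20,-5,-105],
    [-60,-16,-122],
    [-105,-28,-122],
    [-150,-41,-122],
    [-190,-52,-122],
    [-207,-57,-122],
    [-207,-57,-122]
  ],
  "spin": [0,0,0,0,-0.14,-0.28,-0.42,-0.519,-0.519,-0.519]
}}

```text
clock: 23.4
eef_pos: [0.595, -0.2518, 0.1502]
orientation: [[-1.0, 0.001, 0.001], [0.001, 1.0, -0.001], [-0.001, -0.001, -1.0]]
force: [-0.2, 0.7, -1.2]
width: 0.0597
grip_force: 25.0
```

Emit:
{"name": "play_rows", "arguments": {
  "grip": [58,58,58,58,58,58,58,58,58,58],
  "translation": [
    [0,0,20],
    [0,0,45],
    [0,0,65],
    [0,0,76],
    [0,0,76],
    [0,0,76],
    [0,0,76],
    [0,0,76],
    [0,0,76],
    [0,0,76]
  ],
  "spin": [0,0,0,0,0,0,0,0,0,0]
}}

```text
clock: 24.4
eef_pos: [0.594, -0.25, 0.0745]
orientation: [[-1.0, -0.0, 0.001], [-0.0, 1.0, -0.0], [-0.001, -0.0, -1.0]]
force: [-0.5, -0.2, -1.2]
width: 0.0595
grip_force: 25.0
```

```bash
python3 -c "
from h import *
mv((.5945,-.25,.0635,90))"
```

```text
at [ 0.594  -0.25    0.0745] yaw 90.01 q6 -2.01
[-0.5  0.  11. ] spin 0.0002
```

Emit:
{"name": "play_rows", "arguments": {
  "grip": [58,58,58,58,58,58,58,58,58,58],
  "translation": [
    [0,0,5],
    [0,0,8.5],
    [0,0,9],
    [0,0,9.4],
    [0,0,9.7],
    [0,0,10],
    [0,0,10.3],
    [0,0,10.6],
    [0,0,10.6],
    [0,0,10.6]
  ],
  "spin": [0,0,0,0,0,0,0,0,0,0]
}}

```text
clock: 25.4
eef_pos: [0.5935, -0.2498, 0.0643]
orientation: [[-1.0, -0.0, -0.0], [-0.0, 1.0, 0.0], [0.0, 0.0, -1.0]]
force: [-4.8, 0.7, 6.0]
width: 0.06
grip_force: 25.0
```

Emit:
{"name": "play_rows", "arguments": {
  "grip": [58,63,68,74,74,78,88,88,88,88],
  "translation": [
    [0,0,-0.4],
    [0,0,-0.4],
    [0,0,-0.4],
    [0,0,-0.4],
    [0,0,-0.4],
    [0,0,-10],
    [0,0,-40],
    [0,0,-80],
    [0,0,-86],
    [0,0,-86]
  ],
  "spin": [0,0,0,0,0,0,0,0,0,0]
}}

```text
clock: 26.4
eef_pos: [0.5954, -0.2506, 0.1524]
orientation: [[-1.0, -0.0, 0.005], [-0.0, 1.0, -0.002], [-0.005, -0.002, -1.0]]
force: [-0.4, 0.6, -0.1]
width: 0.0881
grip_force: 0.0
```

```bash
python3 -c "
from h import *
snap('w6')
mv((.4444,-.1021,.05,16))"
```

```text
at [ 0.594  -0.25    0.1502] yaw 90.01 q6 -2.01
[149.6 148.  100.2] spin 1.2917
```

Emit:
{"name": "play_rows", "arguments": {
  "grip": [88,88,88,88,88,88,88,88,88,88],
  "translation": [
    [30,30,0],
    [60,60,0],
    [90,90,0],
    [120,120,0],
    [149.5,148,0],
    [149.5,148,10],
    [149.5,148,30],
    [149.5,148,50],
    [149.5,148,70],
    [149.5,148,90]
  ],
  "spin": [0.14,0.28,0.42,0.56,0.7,0.84,0.98,1.12,1.25,1.292]
}}

```text
clock: 27.45
eef_pos: [0.4422, -0.1013, 0.0568]
orientation: [[-0.272, 0.962, -0.003], [0.962, 0.272, 0.001], [0.002, -0.003, -1.0]]
force: [0.4, 0.5, 0.4]
width: 0.0879
grip_force: 0.0
```

Emit:
{"name": "play_rows", "arguments": {
  "grip": [88,88,88,88,88,88,88,88,88,88],
  "translation": [
    [0,0,10],
    [0,0,20],
    [0,0,20],
    [0,0,20],
    [0,0,20],
    [0,0,20],
    [0,0,20],
    [0,0,20],
    [0,0,20],
    [0,0,20]
  ],
  "spin": [0,0,0,0,0,0,0,0,0,0]
}}

```text
clock: 28.45
eef_pos: [0.4441, -0.1019, 0.0394]
orientation: [[-0.275, 0.961, 0.0], [0.961, 0.275, -0.0], [-0.0, 0.0, -1.0]]
force: [0.0, 0.1, 0.3]
width: 0.0878
grip_force: 0.0
```

```bash
python3 -c "
from h import *
mv((.4444,-.1021,.016,16))"
```

```text
at [ 0.4441 -0.1019  0.0394] yaw 15.99 q6 -0.56
[-0.3  0.2 23.4] spin -0.0002
```

Emit:
{"name": "play_rows", "arguments": {
  "grip": [88,88,88,88,88,58,58,58,58,58],
  "translation": [
    [0,0,8],
    [0,0,16],
    [0,0,21],
    [0,0,23.5],
    [0,0,23.5],
    [0,0,23.5],
    [0,0,23.5],
    [0,0,23.5],
    [0,0,23.5],
    [0,0,23.5]
  ],
  "spin": [0,0,0,0,0,0,0,0,0,0]
}}

```text
clock: 29.45
eef_pos: [0.4444, -0.1019, 0.0161]
orientation: [[-0.275, 0.961, 0.001], [0.961, 0.275, -0.0], [-0.0, 0.001, -1.0]]
force: [0.2, -0.1, 1.7]
width: 0.0597
grip_force: 25.0
```

```bash
python3 -c "
from h import *
mv((.644,-.0602,.15,90))"
```

```text
at [ 0.4444 -0.1019  0.0161] yaw 15.98 q6 -0.56
[ -14.8  203.4 -133.9] spin -1.2918
```

Emit:
{"name": "play_rows", "arguments": {
  "grip": [58,58,58,58,58,58,58,58,58,58],
  "translation": [
    [0,0,-10],
    [0,0,-40],
    [0,0,-85],
    [0,0,-125],
    [-2,30,-134],
    [-5,65,-134],
    [-8,100,-134],
    [-11,140,-134],
    [-13,180,-134],
    [-15,203.5,-134]
  ],
  "spin": [0,0,-0.14,-0.28,-0.42,-0.56,-0.7,-0.84,-0.98,-1.12]
}}

```text
clock: 30.45
eef_pos: [0.6463, -0.0594, 0.1504]
orientation: [[-0.986, 0.165, 0.001], [0.165, 0.986, 0.0], [-0.001, 0.0, -1.0]]
force: [-0.4, -0.4, -1.3]
width: 0.0592
grip_force: 25.0
```

```bash
python3 -c "
from h import *
mv((.644,-.0602,.15,90),(.644,-.0602,.085,90))"
```

```text
at [ 0.6463 -0.0594  0.1504] yaw 80.53 q6 -1.54
[ 2.2 -1.1  0.4] spin -0.1654
[ 2.2 -1.1 65.4] spin -0.1654
```

Spin remaining from the command is 0.172.

Emit:
{"name": "play_rows", "arguments": {
  "grip": [58,58,58,58,58,58,58,58,58,58],
  "translation": [
    [0,0,0],
    [0,0,15],
    [0,0,40],
    [0,0,58],
    [0,0,65],
    [0,0,65],
    [0,0,65],
    [0,0,65],
    [0,0,65],
    [0,0,65]
  ],
  "spin": [-0.1,-0.172,-0.172,-0.172,-0.172,-0.172,-0.172,-0.172,-0.172,-0.172]
}}

```text
clock: 31.45
eef_pos: [0.6444, -0.0603, 0.0858]
orientation: [[-1.0, -0.0, 0.002], [-0.0, 1.0, -0.0], [-0.002, -0.0, -1.0]]
force: [0.1, -0.1, -1.2]
width: 0.0597
grip_force: 25.0
```

```bash
python3 -c "
from h import *
mv((.644,-.0602,.0741,90))"
```

```text
at [ 0.6444 -0.0603  0.0858] yaw 90.01 q6 -1.7
[ 0.4  0.1 11.7] spin 0.0002
```

Emit:
{"name": "play_rows", "arguments": {
  "grip": [58,58,58,58,58,58,58,58,58,58],
  "translation": [
    [0,0,5],
    [0,0,9.5],
    [0,0,10.2],
    [0,0,10.6],
    [0,0,11],
    [0,0,11.3],
    [0,0,11.6],
    [0,0,11.9],
    [0,0,12.1],
    [0,0,12.1]
  ],
  "spin": [0,0,0,0,0,0,0,0,0,0]
}}

```text
clock: 32.45
eef_pos: [0.6439, -0.0602, 0.0742]
orientation: [[-1.0, -0.0, 0.0], [-0.0, 1.0, 0.0], [-0.0, 0.0, -1.0]]
force: [-3.9, 0.4, 7.8]
width: 0.0599
grip_force: 25.0
```

Emit:
{"name": "play_rows", "arguments": {
  "grip": [58,63,68,74,74,78,88,88,88,88],
  "translation": [
    [0,0,-0.4],
    [0,0,-0.4],
    [0,0,-0.4],
    [0,0,-0.4],
    [0,0,-0.4],
    [0,0,-10],
    [0,0,-40],
    [0,0,-70],
    [0,0,-76],
    [0,0,-76]
  ],
  "spin": [0,0,0,0,0,0,0,0,0,0]
}}

```text
clock: 33.45
eef_pos: [0.6452, -0.0604, 0.1508]
orientation: [[-1.0, -0.0, 0.004], [-0.0, 1.0, -0.001], [-0.004, -0.001, -1.0]]
force: [0.3, -0.5, -0.7]
width: 0.0883
grip_force: 0.0
```

```bash
python3 -c "
from h import *
mv((.4609,-.2012,.05,109.2))"
```

```text
at [ 0.6452 -0.0604  0.1508] yaw 90.01 q6 -1.7
[ 184.4 -140.7  100.8] spin -0.3349
```

Emit:
{"name": "play_rows", "arguments": {
  "grip": [88,88,88,88,88,88,88,88,88,88],
  "translation": [
    [36,-28,0],
    [72,-56,0],
    [108,-84,0],
    [144,-112,0],
    [183,-140.5,0],
    [183,-140.5,30],
    [183,-140.5,70],
    [183,-140.5,100],
    [183,-140.5,108],
    [183,-140.5,108]
  ],
  "spin": [0,0,-0.14,-0.28,-0.335,-0.335,-0.335,-0.335,-0.335,-0.335]
}}

```text
clock: 34.45
eef_pos: [0.4586, -0.1997, 0.0383]
orientation: [[-0.944, -0.329, -0.005], [-0.329, 0.944, 0.003], [0.004, 0.004, -1.0]]
force: [0.4, -0.8, 0.8]
width: 0.0882
grip_force: 0.0
```

```bash
python3 -c "
from h import *
mv((.4609,-.2012,.016,109.2))"
```

```text
at [ 0.4586 -0.1997  0.0383] yaw 109.2 q6 -2.37
[-1.6 -2.2 22.3] spin 0.0
```

Emit:
{"name": "play_rows", "arguments": {
  "grip": [88,88,88,88,88,88,88,88,88,88],
  "translation": [
    [0,0,8],
    [0,0,15],
    [0,0,18],
    [0,0,18],
    [0,0,18],
    [0,0,18],
    [0,0,18],
    [0,0,18],
    [0,0,18],
    [0,0,18]
  ],
  "spin": [0,0,0,0,0,0,0,0,0,0]
}}

```text
clock: 35.45
eef_pos: [0.4609, -0.2008, 0.0227]
orientation: [[-0.944, -0.329, 0.0], [-0.329, 0.944, -0.0], [-0.0, -0.0, -1.0]]
force: [0.4, -0.8, -0.2]
width: 0.088
grip_force: 0.0
```

```bash
python3 -c "
from h import *
mv((.4609,-.2012,.016,109.2))"
```

```text
at [ 0.4609 -0.2008  0.0227] yaw 109.2 q6 -2.37
[ 0.1 -0.4  6.7] spin 0.0001
```

Emit:
{"name": "play_rows", "arguments": {
  "grip": [88,88,88,58,58,58,58,58,58,58],
  "translation": [
    [0,0,4],
    [0,0,6.2],
    [0,0,6.2],
    [0,0,6.2],
    [0,0,6.2],
    [0,0,6.2],
    [0,0,6.2],
    [0,0,6.2],
    [0,0,6.2],
    [0,0,6.2]
  ],
  "spin": [0,0,0,0,0,0,0,0,0,0]
}}

```text
clock: 36.45
eef_pos: [0.461, -0.2009, 0.0166]
orientation: [[-0.944, -0.329, 0.0], [-0.329, 0.944, -0.0], [-0.0, -0.0, -1.0]]
force: [0.4, -0.5, -0.5]
width: 0.0596
grip_force: 25.0
```

```bash
python3 -c "
from h import *
mv((.444,.1765,.12,102.1))"
```

```text
at [ 0.461  -0.2009  0.0166] yaw 109.21 q6 -2.37
[-108.1  362.  -103.4] spin 0.124
```

Emit:
{"name": "play_rows", "arguments": {
  "grip": [58,58,58,58,58,58,58,58,58,58],
  "translation": [
    [0,0,-10],
    [0,0,-40],
    [0,0,-80],
    [-7,25,-103],
    [-19,65,-103],
    [-32,107,-103],
    [-45,150,-103],
    [-58,193,-103],
    [-71,236,-103],
    [-83,279,-103]
  ],
  "spin": [0,0,0,0,0.06,0.124,0.124,0.124,0.124,0.124]
}}

```text
clock: 37.45
eef_pos: [0.4471, 0.0917, 0.1203]
orientation: [[-0.978, -0.209, 0.001], [-0.209, 0.978, 0.0], [-0.001, -0.0, -1.0]]
force: [1.1, -0.5, -0.5]
width: 0.0598
grip_force: 25.0
```

```bash
python3 -c "
from h import *
mv((.444,.1765,.12,102.1))"
```

```text
at [0.4471 0.0917 0.1203] yaw 102.09 q6 -1.63
[-14.7  83.5   0.3] spin -0.0002
```

Emit:
{"name": "play_rows", "arguments": {
  "grip": [58,58,58,58,58,58,58,58,58,58],
  "translation": [
    [-7,42,0],
    [-14.5,83,0],
    [-14.5,83,20],
    [-14.5,83,50],
    [-14.5,83,62],
    [-14.5,83,62],
    [-14.5,83,62],
    [-14.5,83,62],
    [-14.5,83,62],
    [-14.5,83,62]
  ],
  "spin": [0,0,0,0,0,0,0,0,0,0]
}}

```text
clock: 38.45
eef_pos: [0.4451, 0.1742, 0.0585]
orientation: [[-0.978, -0.209, 0.002], [-0.209, 0.978, 0.001], [-0.002, 0.0, -1.0]]
force: [-0.7, -0.5, -1.7]
width: 0.0597
grip_force: 25.0
```

```bash
python3 -c "
from h import *
mv((.444,.1765,.0416,102.1))"
```

```text
at [0.4451 0.1742 0.0585] yaw 102.07 q6 -1.46
[ 0.6  2.5 16.9] spin -0.0005
```

Emit:
{"name": "play_rows", "arguments": {
  "grip": [58,58,58,58,58,58,58,58,58,58],
  "translation": [
    [0.5,2.3,0],
    [0.5,2.3,5],
    [0.5,2.3,10],
    [0.5,2.3,13],
    [0.5,2.3,15],
    [0.5,2.3,15.5],
    [0.5,2.3,16],
    [0.5,2.3,16.4],
    [0.5,2.3,16.8],
    [0.5,2.3,16.8]
  ],
  "spin": [0,0,0,0,0,0,0,0,0,0]
}}

```text
clock: 39.45
eef_pos: [0.4431, 0.1763, 0.0408]
orientation: [[-0.978, -0.21, -0.0], [-0.21, 0.978, -0.0], [0.0, -0.0, -1.0]]
force: [-2.3, -1.9, 4.7]
width: 0.0597
grip_force: 25.0
```

```bash
python3 -c "
from h import *
mv((.444,.1765,.0416,102.1));print(env.observe()['force'])"
```

```text
at [0.4431 0.1763 0.0408] yaw 102.1 q6 -1.46
[-0.9  0.  -0.8] spin 0.0
[-2.26296187 -1.86620238  4.65997639]
```

Emit:
{"name": "play_rows", "arguments": {
  "grip": [58,63,68,74,74,78,78,40,0,0],
  "translation": [
    [0,0,-0.4],
    [0,0,-0.4],
    [0,0,-0.4],
    [0,0,-0.4],
    [0,0,-0.4],
    [0,0,-10],
    [0,0,-40],
    [-20,0,-80],
    [-60,0,-120],
    [-60,0,-120]
  ],
  "spin": [0,0,0,0,0,0,0,0,0,0]
}}

```text
clock: 40.45
eef_pos: [0.5089, 0.1908, 0.1679]
orientation: [[-0.978, -0.209, 0.013], [-0.209, 0.978, 0.004], [-0.014, 0.001, -1.0]]
force: [0.4, 0.3, 0.2]
width: 0.0564
grip_force: 0.0
```

Emit:
{"name": "play_rows", "arguments": {
  "grip": [0,0,0,0,0,0,0,0,0,0],
  "translation": [
    [0,0,0],
    [0,0,0],
    [0,0,0],
    [0,0,0],
    [0,0,0],
    [0,0,0],
    [0,0,0],
    [0,0,0],
    [0,0,0],
    [0,0,0]
  ],
  "spin": [0,0,0,0,0,0,0,0,0,0]
}}

```text
clock: 41.45
eef_pos: [0.502, 0.1889, 0.1608]
orientation: [[-0.978, -0.21, 0.0], [-0.21, 0.978, 0.0], [-0.0, 0.0, -1.0]]
force: [0.7, -0.8, 0.4]
width: 0.0005
grip_force: 0.0
```

```bash
python3 -c "
from h import *
c,im=snap('w7'); mv((.444,.1765,.06,102.1)); print(w2px(c,(.444,.1765,.051)))
cv2.imwrite('pics/p7.png',cv2.resize(im[20:260,110:430],None,fx=2.4,fy=2.4,interpolation=cv2.INTER_CUBIC))"
```

```text
at [0.502  0.1889 0.1608] yaw 102.1 q6 -1.47
[ 59.3   0.  100.8] spin 0.0
[253.8388988 121.6416753]
```

View pics/p7.png

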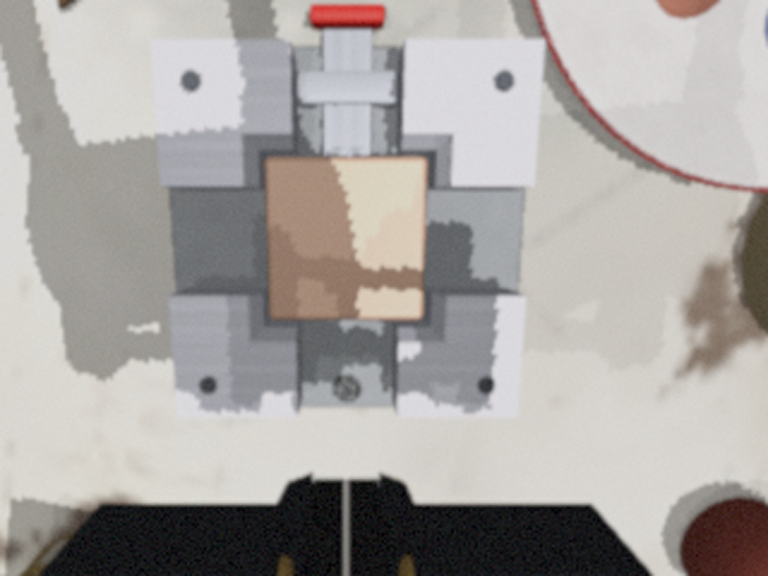

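The plain tile sits squared in the window, centred at (346,238) in the crop. Next I press its centre with the closed fingertips.

Emit:
{"name": "play_rows", "arguments": {
  "grip": [0,0,0,0,0,0,0,0,0,0],
  "translation": [
    [30,0,30],
    [59,0,60],
    [59,0,90],
    [59,0,101],
    [59,0,103],
    [59,0,103],
    [59,0,103],
    [59,0,103],
    [59,0,103],
    [59,0,103]
  ],
  "spin": [0,0,0,0,0,0,0,0,0,0]
}}

```text
clock: 42.5
eef_pos: [0.4448, 0.1767, 0.0583]
orientation: [[-0.978, -0.21, 0.001], [-0.21, 0.978, 0.0], [-0.001, 0.0, -1.0]]
force: [0.5, 0.8, 0.2]
width: 0.0004
grip_force: 0.0
```

Emit:
{"name": "play_rows", "arguments": {
  "grip": [0,0,0,0,0,0,0,0,0,0],
  "translation": [
    [0,0,3],
    [0,0,6],
    [0,0,8],
    [0,0,10],
    [0,0,12],
    [0,0,14],
    [0,0,16],
    [0,0,17.5],
    [0,0,19],
    [0,0,19.5]
  ],
  "spin": [0,0,0,0,0,0,0,0,0,0]
}}

```text
clock: 43.5
eef_pos: [0.4444, 0.1766, 0.0388]
orientation: [[-0.978, -0.21, -0.0], [-0.21, 0.978, -0.0], [0.0, -0.0, -1.0]]
force: [-3.0, -0.9, 9.4]
width: 0.0001
grip_force: 4.8
```

Pressed 12.2 mm. A little further towards the stop, then lift and look.

Emit:
{"name": "play_rows", "arguments": {
  "grip": [0,0,0,0,0,0,0,0,0,0],
  "translation": [
    [0,0,0.5],
    [0,0,1],
    [0,0,1.5],
    [0,0,2],
    [0,0,2],
    [0,0,2],
    [0,0,2],
    [0,0,2],
    [0,0,2],
    [0,0,2]
  ],
  "spin": [0,0,0,0,0,0,0,0,0,0]
}}

```text
clock: 44.5
eef_pos: [0.4445, 0.1766, 0.0383]
orientation: [[-0.978, -0.21, -0.0], [-0.21, 0.978, -0.0], [0.0, -0.0, -1.0]]
force: [-6.5, -2.3, 21.4]
width: 0.0001
grip_force: 10.3
```

Emit:
{"name": "play_rows", "arguments": {
  "grip": [0,0,0,0,0,0,0,0,0,0],
  "translation": [
    [0,0,-2],
    [0,0,-5],
    [0,0,-15],
    [0,0,-50],
    [-25,0,-90],
    [-59,0,-124],
    [-59,0,-124],
    [-59,0,-124],
    [-59,0,-124],
    [-59,0,-124]
  ],
  "spin": [0,0,0,0,0,0,0,0,0,0]
}}

```text
clock: 45.5
eef_pos: [0.4997, 0.1883, 0.158]
orientation: [[-0.978, -0.21, -0.004], [-0.21, 0.978, -0.001], [0.004, -0.0, -1.0]]
force: [0.2, -0.4, 0.3]
width: 0.0006
grip_force: 0.0
```

```bash
python3 -c "
from h import *
c,im=snap('w8'); mv((.60,.01,.27,90))
cv2.imwrite('pics/p8.png',cv2.resize(im[20:260,110:430],None,fx=2.4,fy=2.4,interpolation=cv2.INTER_CUBIC))"
```

```text
at [0.4999 0.1883 0.1582] yaw 102.11 q6 -1.47
[ -60.4 -195.3 -111.8] spin 0.2113
```

View pics/p8.png

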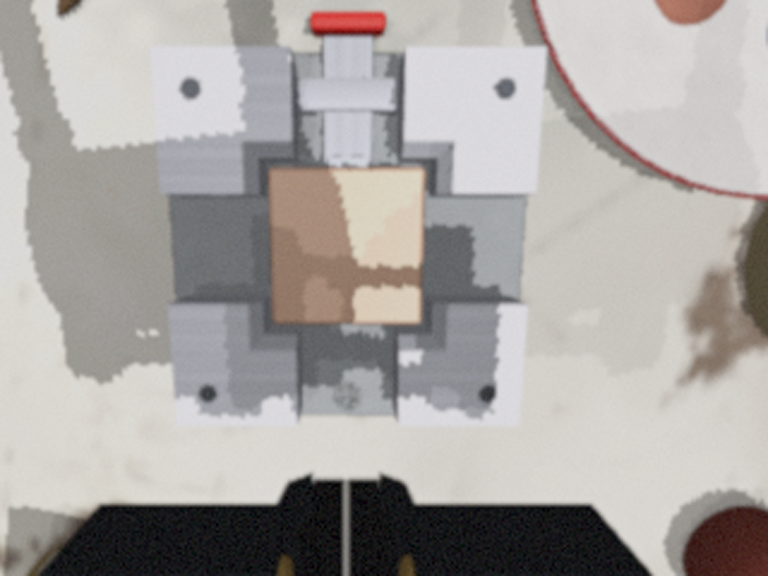

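The tile now looks smaller (about 153 px wide, was 160), so the bed has latched roughly 11 mm lower. Now I check the pots.

Emit:
{"name": "play_rows", "arguments": {
  "grip": [0,0,0,0,0,0,0,0,0,0],
  "translation": [
    [-5,-15,-40],
    [-10,-30,-80],
    [-20,-60,-112],
    [-30,-100,-112],
    [-45,-145,-112],
    [-60,-195,-112],
    [-60,-195,-112],
    [-60,-195,-112],
    [-60,-195,-112],
    [-60,-195,-112]
  ],
  "spin": [0,0,0,0.1,0.211,0.211,0.211,0.211,0.211,0.211]
}}

```text
clock: 46.55
eef_pos: [0.6006, 0.0121, 0.2718]
orientation: [[-1.0, -0.002, -0.001], [-0.002, 1.0, 0.0], [0.001, 0.0, -1.0]]
force: [0.2, 0.8, 0.5]
width: 0.0001
grip_force: 0.0
```

```bash
python3 - <<'E'
from h import *
c,im=snap('w9')
for nm,p,z in(("red",(.594,-.25),.076),("blue",(.644,-.06),.084),("ochre",(.639,.08),.069),("green",(.6053,.2744),.076)):
    u,v=w2px(c,(*p,z)).round().astype(int)
    ref=im[v-2:v+3,u-2:u+3].reshape(-1,3).mean(0); m=(np.linalg.norm(im-ref,axis=2)<50).astype(np.uint8)
    k,l,s,ce=cv2.connectedComponentsWithStats(m); i=l[v,u]
    print(nm,(u,v),s[i],px2w(c,*ce[i],z).round(4))
cv2.imwrite('pics/p9.png',cv2.resize(im[60:270],None,fx=1.56,fy=1.56,interpolation=cv2.INTER_CUBIC))
E
```

```text
red (np.int64(46), np.int64(162)) [  19  138   55   45 2081] [ 0.5915 -0.2488  0.076 ]
blue (np.int64(198), np.int64(202)) [ 174  180   47   43 1915] [ 0.6424 -0.06    0.084 ]
ochre (np.int64(305), np.int64(195)) [ 282  173   46   43 1882] [0.6376 0.0794 0.069 ]
green (np.int64(460), np.int64(171)) [ 432  150   55   47 2097] [0.6069 0.274  0.076 ]
```

View pics/p9.png

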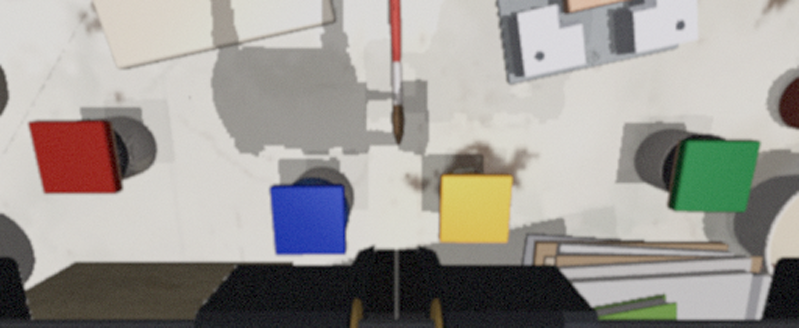

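All four tiles lie flat on their pots: red (75,157), blue (309,220), ochre (476,208) and green (714,175) in the crop. Each is within about 3 mm of its lid centre.

```bash
python3 -c "
from h import *
print(env.close_job())"
```

```text
the job is handed in; nothing more can be done
None
```

I handed the job in at about 47 s: all four glazed tiles lie flat on their matching pots, within about 3 mm of centre, and the plain tile is pressed down and latched in the jig.

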